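# Free a locked centrifuge with the release rod and park its rotor

## Robot

A 6-joint arm with a two-finger parallel gripper is mounted at the origin on the work surface. World frame = base frame: x ahead of the robot, y to its left, z up, the work surface at z = 0. Lengths are in m, angles in rad, forces in N, time in s.
With the tool pointing down it reaches from about 0.35 to 0.775 m from the base axis. Payload 7.3 kg.
Tool frame: the origin (TCP) lies midway between the tips of the shut fingers; the grasp point (between the pads) lies 19 mm behind it (robot.pinch_z is the distance from the TCP to the grasp point, in m); z points along the fingers, y is the direction in which the jaws open and shut (so a half turn about z gives the same grasp; the last joint's range is limited). The gripper opens to 92 mm and grips with 3 to 60 N. Pads are 19 mm wide; open, the fingers measure 130 mm over their backs; the gripper's body (75 mm by 190 mm) begins 47 mm behind the grasp point.
Start: joints at [0.968, 0.342, 1.524, -0, 1.275, -0.146], TCP at [0.232, 0.471, 0.227] pointing down, gripper open.
Joint ranges: [-2.53, 2.53], [-0.77, 2.02], [0.04, 2.7], [-1, 4.14], [0.28, 2.66], [-3.11, 3.11]. Speed limits (rad/s): [2.57, 2.57, 3.14, 3.14, 3.14, 3.14].

## Interface

Orientations are given as [roll, pitch, yaw] about the fixed x, y, z axes, in that order (R = Rz(yaw) Ry(pitch) Rx(roll)).
In Python, from cell import robot gives the robot as it stands.
- The arm moves only by the tool servo_tool, never from a script. Its argument "targets" is a list of rows, each a list of 7 numbers: the shift along the world's x, y, z in m, then the turn, a rotation vector about the world's x, y, z in rad, then the gripper command: -1 is fully open, 1 is shut, values between are in proportion. A call has 1 to 12 rows; each row shifts and turns the pose as measured when the row begins; what a row does not reach is not made up. A row lasts 1/8 s, in which the tool goes at most 62.5 mm and 10.7 degrees, less where a joint would pass 70% of its speed; a pose out of reach is approached as far as the arm can. A call with a gripper value outside its range is refused whole. The fingers move at their own pace and stop on an object; "newtons" is the grip in N (left out, the last holds). Time passes only in rows, so rows that do not move let the fingers close. It gives the time, the measured TCP pose, the force and the opening at its end, in the units of the state.
- robot.observe(): the state, without advancing time (a new reading comes with each control period).
- robot.read_camera(name): name is "scene" or "side" or "wrist"; returns the picture (420x560x3 uint8, blue, green, red); there is no depth.
- robot.camera_model(name): a dict with "fx", "fy", "cx", "cy" (pixels), "R" (3x3) and "t" (3): a world point X has camera coordinates R X + t; the wrist camera has in their place "hand_eye" (4x4, takes a point from camera to tool coordinates, whose origin is the TCP and whose axes are the flange's). Camera axes: x right, y down, z forward; pixel columns grow to the right and rows downward; lengths in m; the calibration is good to about 2 mm. The wrist camera is an equidistant fisheye: a pixel r from the principal point sees the ray r / f radians off the axis. A picture is of the moment at which its call begins: read the wrist's pose just before it. camera_model takes no time and is no camera call.
- robot.hand_in(): hands the job in, once; it reports no verdict.
The state is a dict: "time": time; "qpos": joint angles; "qvel": joint speeds; "joint_efforts": joint torques, N m; "tool_pos": TCP position; "tool_rot": TCP orientation; "contact_force": force on the tool from outside, world axes, zero at the start; "torque": the same for the moment, N m; "opening": finger opening in m.
Only numpy, scipy, OpenCV 4.12 (cv2) and the standard library are available. Lean on these libraries where they do the work, as an engineer would, in place of code of your own. Each camera call takes 0.05 s, during which the arm holds its last target. There are 200 camera calls.

## Task

The power has failed and the bench centrifuge is locked shut. Take the orange-handled release rod, put its tip through the slot in the centrifuge's front and feel along the hidden lock plate behind it for the release opening, push the rod in until the lid springs up, then draw the rod out and lay it flat on the bench clear of the centrifuge. Then lift the rotor out and lower it gently onto the spigot of the rotor stand until it is fully home, leaving the lid open and the flask, jar and specimen tray where they are.

Things in the scene. Friction and masses are not known exactly. Their poses are not given: they have to be found in the camera images.
- centrifuge: White bench microcentrifuge, fixed, 240 deep (x) x 226 wide (y) x 128 mm high. Origin: centre of its underside; +x runs from front to rear; the front face, x = -120 mm, looks at the robot. Above the front slot the control panel slopes back from z = 85 mm to the 112 mm high deck. The rotor's axis is at x = 10 mm in a bowl 170 mm across, its floor at z = 39 mm, the rotor's seat at z = 52 mm.
- front_slot (a point): Middle of the level slot in the centrifuge's front face (same axes as the centrifuge), 45 mm above the bench. The slot is 90 mm wide (y) and 20 mm high (z), open to the hidden lock plate behind it.
- lock_plate (a point): Point 10 mm behind front_slot (+x), on the hidden flat steel lock plate, which fills the slot's width. The plate has one release opening, an upright slit 16 mm wide (y) and higher than the front slot. The lock stopped anywhere: its middle is within 32 mm of this point along y and out of sight; feel for it. 10 mm inside it sits the spring plunger.
- release (a joint): The lock's spring plunger in the opening, its face 20 mm behind the front face at rest; it is pressed along the centrifuge's +x: 0 at rest, in m, stop at 0.013. It takes about 3 N at first and 7 N at the end; at 0.006 to 0.007 the lid comes free, and it springs back when let go.
- lid (a joint): The grey lid, hinged along y at the centrifuge's rear (x = +112 mm, z = 114 mm): 0 shut, in rad. Locked until the plunger is pressed; then its gas strut swings it up by itself in about 1.5 s to 1.75, just past upright, where it stays. Shut, it covers the deck from x = -88 to +112 mm.
- rod: Release rod, 130 mm long, 90 g, lying flat on the bench. Square orange handle 60 mm long, 24 mm wide and 24 mm high; from its front end a round steel shank of 10 mm diameter with a round nose sticks out 70 mm. Origin: centre of the handle's underside; +x points along the shank to the tip; the shank's axis is 12 mm above the underside.
- rod_tip (a point): The very tip of the rod, 100 mm ahead of the handle's centre, on the shank's axis.
- rotor: Aluminium rotor with twelve coloured tube caps, 0.38 kg, 124 mm across, 62 mm high, at first standing on the drive spigot in the centrifuge. Origin: centre of its underside; z up. The disc's top is at 38 mm (caps to 43 mm); on it a black round knob of 32 mm diameter from 38 to 62 mm. Below, a hub of 54 mm diameter with a blind centring bore of 29 mm, 30 mm deep.
- rotor_stand: Round grey rotor stand, fixed to the bench, 120 mm across. Origin: centre of its underside. A round seat, 20 mm above the bench, carries a steel spigot of 25 mm diameter that rises another 22 mm with a tapered top. When the rotor is fully home on it, the rotor's underside is 20 mm above the bench.
- flask: Conical glass flask, 80 mm across, 124 mm high, loose; leave it alone. Origin: centre of its underside.
- sample_jar: Amber sample jar with a black cap, 60 mm across, 85 mm high, loose; leave it alone. Origin: centre of its underside.
- specimen_tray: White tray with five rock samples, 260 x 170 mm, 40 mm high, loose; leave it alone. Origin: centre of its underside.
Mind the look-alikes: they are no part of the job. Several things have the shape of the rotor_stand; the one meant has the colours described above.

How it is judged:
On the way, in this order (a step that is already met when the one before it is completed fails the run):
1. the rod's tip is in the release opening and has pressed the plunger in by 5 mm or more (value of joint release above 0.005 m and x of rod_tip in the frame of centrifuge between -0.098 and -0.08 m), for 0.02 s.
2. the lid has sprung up (value of joint lid above 0.3 rad), for 0.05 s.
3. the rod lies flat on the bench, let go, its tip outside the centrifuge (height (world z) of rod below 0.03 m and height (world z) of rod_tip below 0.022 m and angle between rod's own x axis and vertical between 1.4 and 1.74 rad and linear speed of rod below 0.03 m/s and not (x of rod_tip in the frame of centrifuge above -0.12 m and y of rod_tip in the frame of centrifuge between -0.113 and 0.113 m) and contact force between the fingers and rod below 0.05 N), for 0.1 s.
4. the rotor is lifted clear of the centrifuge (z of rotor in the frame of centrifuge above 0.112 m and contact force between the fingers and rotor above 0.5 N), for 0.05 s.
At the end, for the whole second after the job is handed in: The rotor is home on the stand (within 4 mm of its axis, underside under 22.5 mm up, within 0.05 rad of upright, still); lid open beyond 1.5 rad; plunger out (under 3 mm); the rod lies still and flat (within 0.17 rad) on the bench (tip under 22 mm up), tip outside the centrifuge (horizontal distance between rotor and rotor_stand below 0.004 m and z of rotor in the frame of rotor_stand below 0.0225 m and angle between rotor's own z axis and vertical below 0.05 rad and linear speed of rotor below 0.02 m/s and value of joint lid above 1.5 rad and value of joint release below 0.003 m and height (world z) of rod below 0.03 m and height (world z) of rod_tip below 0.022 m and angle between rod's own x axis and vertical between 1.4 and 1.74 rad and linear speed of rod below 0.03 m/s and not (x of rod_tip in the frame of centrifuge above -0.12 m and y of rod_tip in the frame of centrifuge between -0.113 and 0.113 m)); the robot touches nothing.
It fails at once if the flask is moved more than 20 mm (distance of flask from where it was at the start of the episode above 0.02 m).
It fails at once if the sample jar is moved more than 20 mm (distance of sample_jar from where it was at the start of the episode above 0.02 m).
It fails at once if the specimen tray is moved more than 20 mm (distance of specimen_tray from where it was at the start of the episode above 0.02 m).
It fails at once if the rotor is dropped onto the stand (falls free at over 0.45 m/s within 90 mm of it) (distance between rotor and rotor_stand below 0.09 m and linear speed of rotor above 0.45 m/s and contact force between the fingers and rotor below 0.01 N).
It also fails if it takes over 64 s, if anything falls off the work surface, if the arm or the gripper's body presses on something with over 40 N, if the wrist force passes 120 N, or if a joint passes its speed limit or range.

## Working session

There is one attempt and no reset: what is moved stays moved. The work goes in short steps, Python scripts to look and compute and a tool call to move; the robot and the scene stay as the last step left them, time stands still between calls to the robot, and variables do not carry over. Pictures are saved under pics/ and viewed, on a budget of 10 in all, crops included, one or two more only if the job needs it, and the job is handed in when it is done.

Besides the shell and the picture viewer there is one more tool, called after ">>>" as name(argument=value, ...), one argument or row to a line, values as JSON. servo_tool: Moves the arm, as the interface text tells. Its arguments: {"type":"object","properties":{"targets":{"type":"array"},"newtons":{"type":"number"}},"required":["targets"]}

```bash
mkdir -p pics; ls; python3 - <<'E'
from cell import robot
import cv2,numpy as np
for n in("scene","side"):
    im=robot.read_camera(n);cv2.imwrite(f"pics/{n}0.png",im)
    m=robot.camera_model(n);print(n,m)
m=robot.camera_model("wrist");print(m)
s=robot.observe();print({k:np.round(v,3) for k,v in s.items()})
cv2.imwrite("pics/wrist0.png",robot.read_camera("wrist"))
E
```

```text
pics
scene {'fx': 412.81868507608544, 'fy': 412.81868507608544, 'cx': 276.08220540850886, 'cy': 203.4689448369689, 'R': array([[-0.42458346,  0.90532828,  0.01046868],
       [ 0.77080713,  0.36751267, -0.52037564],
       [-0.47495815, -0.21287356, -0.85387329]]), 't': array([ 0.24459964, -0.36987097,  1.67029676])}
side {'fx': 395.5610168556265, 'fy': 395.5610168556265, 'cx': 278.4050670119302, 'cy': 209.52491854445177, 'R': array([[ 0.89792342, -0.4396532 , -0.02094279],
       [-0.26413671, -0.50017597, -0.82465496],
       [ 0.35208712,  0.74600875, -0.56524827]]), 't': array([-0.49786826,  0.21988153,  1.19127148])}
{'fx': 325.19226210127806, 'fy': 325.19226210127806, 'cx': 277.90367871705683, 'cy': 212.19078195089398, 'hand_eye': array([[ 5.76566259e-04, -9.55335348e-01, -2.95523332e-01,
         8.00858470e-02],
       [ 9.99999822e-01,  5.04974711e-04,  3.18573712e-04,
         6.43171251e-04],
       [-1.55112919e-04, -2.95523463e-01,  9.55335469e-01,
        -1.58525341e-01],
       [ 0.00000000e+00,  0.00000000e+00,  0.00000000e+00,
         1.00000000e+00]])}
{'time': np.float64(0.1), 'qpos': array([ 0.968,  0.343,  1.525, -0.   ,  1.275, -0.146]), 'qvel': array([ 0.001, -0.002, -0.003, -0.001,  0.   ,  0.003]), 'joint_efforts': array([ 1.0000e-03, -4.3200e+01, -2.4469e+01,  7.2000e-02,  5.2000e-02,
       -0.0000e+00]), 'tool_pos': array([0.231, 0.471, 0.226]), 'tool_rot': array([-3.14 , -0.   ,  2.685]), 'contact_force': array([-1.033,  0.455, -0.326]), 'torque': array([-0.044,  0.01 ,  0.025]), 'opening': np.float64(0.092)}
```

View pics/scene0.png

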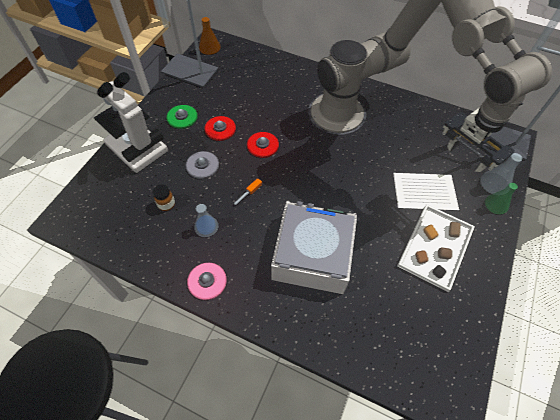

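View pics/side0.png

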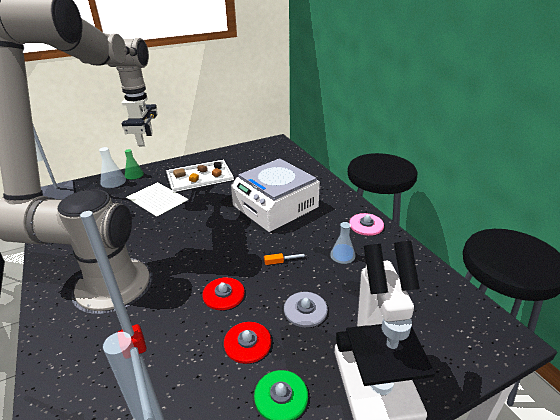

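```bash
cat > h.py <<'E'
from cell import robot
import cv2,numpy as np
from scipy.spatial.transform import Rotation as Ro
def ray(n,u,v,pose=None):
    m=robot.camera_model(n)
    if n=="wrist":
        p=np.array([(u-m['cx'])/m['fx'],(v-m['cy'])/m['fy']]);th=np.hypot(*p)
        d=np.r_[p/max(th,1e-9)*np.sin(th),np.cos(th)]
        H=m['hand_eye'];R=Ro.from_euler('xyz',pose[1]).as_matrix()
        return R@H[:3,3]+pose[0],R@H[:3,:3]@d
    return -m['R'].T@m['t'],m['R'].T@np.array([(u-m['cx'])/m['fx'],(v-m['cy'])/m['fy'],1])
def plane(n,u,v,z,pose=None):
    o,d=ray(n,u,v,pose);return o+d*(z-o[2])/d[2]
def two(a,b):
    (o1,d1),(o2,d2)=a,b;d1=d1/np.linalg.norm(d1);d2=d2/np.linalg.norm(d2)
    s=np.linalg.lstsq(np.c_[d1,-d2],o2-o1,rcond=None)[0];p,q=o1+s[0]*d1,o2+s[1]*d2
    return (p+q)/2,np.linalg.norm(p-q)
def proj(n,X,pose=None):
    m=robot.camera_model(n);X=np.asarray(X,float)
    if n=="wrist":
        H=m['hand_eye'];R=Ro.from_euler('xyz',pose[1]).as_matrix()
        c=H[:3,:3].T@(R.T@(X-pose[0])-H[:3,3]);r=np.hypot(*c[:2]);th=np.arctan2(r,c[2])
        return np.array([m['cx'],m['cy']])+m['fx']*th*c[:2]/max(r,1e-9)
    c=m['R']@X+m['t'];return np.array([m['fx']*c[0]/c[2]+m['cx'],m['fy']*c[1]/c[2]+m['cy']])
def pose():
    s=robot.observe();return np.array(s['tool_pos']),np.array(s['tool_rot'])
E
python3 - <<'E'
from h import *
np.set_printoptions(precision=3,suppress=True)
for nm,uv,z in[("handle",(254,185),.015),("tip",(236,203),.012),("stand",(202,163),.03),("stand b",(202,166),.01),("lid c",(317,239),.128),("lidFL",(287,204),.125),("lidFR",(355,210),.125),("jar",(163,192),.085),("flask",(202,208),.124),("tray",(437,248),.01)]:
    print(nm,plane("scene",*uv,z))
for nm,uv,z in[("handle",(274,259),.02),("stand",(305,310),.02),("tip",(304,257),.012)]: print(nm,plane("side",*uv,z))
im=cv2.imread("pics/scene0.png");hsv=cv2.cvtColor(im,cv2.COLOR_BGR2HSV)
cv2.imwrite("pics/c.png",cv2.resize(im[160:320,180:380],None,fx=4,fy=3.7,interpolation=cv2.INTER_CUBIC))
E
```

```text
handle [ 0.47  -0.136  0.015]
tip [ 0.562 -0.16   0.012]
stand [ 0.474 -0.344  0.03 ]
stand b [ 0.474 -0.347  0.01 ]
lid c [0.628 0.158 0.128]
lidFL [0.554 0.026 0.125]
lidFR [0.483 0.226 0.125]
jar [ 0.665 -0.371  0.085]
flask [ 0.681 -0.207  0.124]
tray [0.431 0.512 0.01 ]
handle [ 0.467 -0.148  0.02 ]
stand [ 0.452 -0.372  0.02 ]
tip [ 0.559 -0.175  0.012]
```

>>> servo_tool(
  targets=[
    [0.024,-0.055,0.002,0,0,0.02,-1],
    [0.024,-0.055,0.002,0,0,0.02,-1],
    [0.024,-0.055,0.002,0,0,0.02,-1],
    [0.024,-0.055,0.002,0,0,0.02,-1],
    [0.024,-0.055,0.002,0,0,0.02,-1],
    [0.024,-0.055,0.002,0,0,0.02,-1],
    [0.024,-0.055,0.002,0,0,0.02,-1],
    [0.024,-0.055,0.002,0,0,0.02,-1],
    [0.024,-0.055,0.002,0,0,0.02,-1],
    [0.024,-0.055,0.002,0,0,0.02,-1],
    [0,-0.055,0,0,0,0,-1],
    [0,0,0,0,0,0,-1],
  ],
)

```text
time: 1.65
tool_pos: [0.4743, -0.1546, 0.2444]
tool_rot: [-3.141, 0.001, 2.895]
contact_force: [-0.1, 0.6, -0.1]
opening: 0.0919
```

```bash
python3 - <<'E'
from h import *
np.set_printoptions(precision=4,suppress=True)
P=pose();print(P);im=robot.read_camera("wrist");cv2.imwrite("pics/w1.png",im)
np.save("w1.npy",np.array(P))
hsv=cv2.cvtColor(im,cv2.COLOR_BGR2HSV)
mk=cv2.inRange(hsv,(5,150,100),(22,255,255))
for c in cv2.findContours(mk,0,2)[0]:
    if cv2.contourArea(c)>100:
        r=cv2.minAreaRect(c);print(r);b=cv2.boxPoints(r)
        for q in b:print(plane("wrist",*q,.024,P))
E
```

```text
(array([ 0.4743, -0.1546,  0.2444]), array([-3.1408,  0.0007,  2.8946]))
((171.5, 343.5), (15.0, 13.0), 90.0)
[ 0.6621 -0.3806  0.024 ]
[ 0.6652 -0.359   0.024 ]
[ 0.6946 -0.3719  0.024 ]
[ 0.6918 -0.3945  0.024 ]
((292.1789245605469, 175.52716064453125), (20.5435733795166, 50.599544525146484), 2.2906100749969482)
[ 0.4972 -0.156   0.024 ]
[ 0.4384 -0.139   0.024 ]
[ 0.4451 -0.1159  0.024 ]
[ 0.5042 -0.1322  0.024 ]
```

View pics/w1.png

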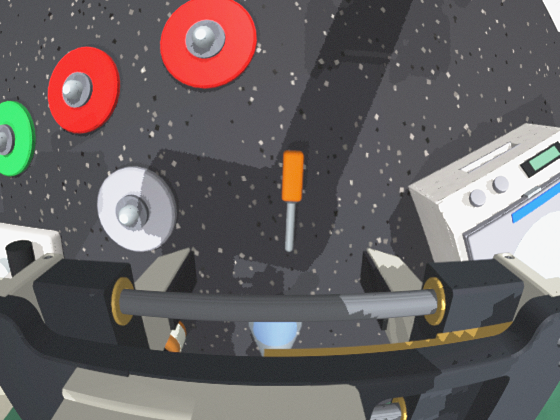

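```bash
python3 - <<'E'
from h import *
np.set_printoptions(precision=4,suppress=True)
P=np.load("w1.npy");im=cv2.imread("pics/w1.png")
print("tip",plane("wrist",289,250,.012,P))
g=cv2.cvtColor(im,cv2.COLOR_BGR2GRAY)
mk=np.zeros_like(g);mk[135:185,440:530]=(g[135:185,440:530]<110)*255
for c in cv2.findContours(mk,0,2)[0]:
    if cv2.contourArea(c)>15: print(cv2.contourArea(c),cv2.minAreaRect(c),[plane("wrist",*q,.045,P) for q in cv2.boxPoints(cv2.minAreaRect(c))])
hsv=cv2.cvtColor(im,cv2.COLOR_BGR2HSV)
mk=cv2.inRange(hsv[150:260,85:190],(0,0,120),(180,60,255))
mk=cv2.morphologyEx(mk,2,np.ones((3,3),np.uint8))
c=max(cv2.findContours(mk,0,2)[0],key=cv2.contourArea);c=cv2.convexHull(c)+np.array([85,150])
X=np.array([plane("wrist",*q[0],.02,P)[:2] for q in c],np.float32)
print("stand",cv2.minEnclosingCircle(X),cv2.fitEllipse(X))
crop=cv2.resize(im[100:300,380:560],None,fx=3.5,fy=3,interpolation=cv2.INTER_CUBIC);cv2.imwrite("pics/w1c.png",crop)
E
```

```text
tip [ 0.5683 -0.1627  0.012 ]
83.0 ((524.5, 168.0), (18.0, 9.0), 90.0) [array([0.5112, 0.1752, 0.045 ]), array([0.5144, 0.1934, 0.045 ]), array([0.5401, 0.192 , 0.045 ]), array([0.5364, 0.1736, 0.045 ])]
1007.5 ((471.0, 151.5), (33.0, 62.0), 90.0) [array([0.4583, 0.0485, 0.045 ]), array([0.4737, 0.1451, 0.045 ]), array([0.5173, 0.1403, 0.045 ]), array([0.498 , 0.0423, 0.045 ])]
stand ((0.46448972821235657, -0.3482707142829895), 0.061957623809576035) ((0.4635207951068878, -0.3479001522064209), (0.11599413305521011, 0.12019121646881104), 81.96861267089844)
```

View pics/w1c.png

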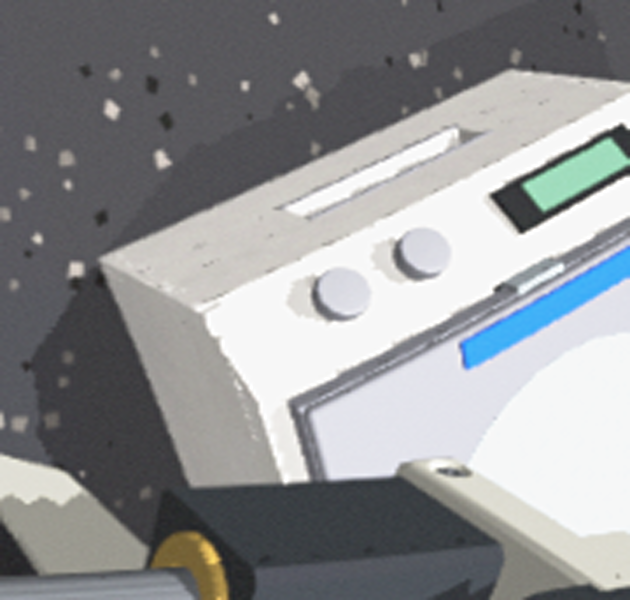

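```bash
python3 - <<'E'
from h import *
np.set_printoptions(precision=4,suppress=True)
P=np.load("w1.npy")
f=lambda cx,cy,z:plane("wrist",380+cx/3.5,100+cy/3,z,P)
L=[]
for a,b,z in[((100,260),(508,70),0.0),((278,207),(455,126),.035),((307,220),(488,133),.055)]:
    A,B=f(*a,z),f(*b,z);d=B-A;print(A,B,"len",np.linalg.norm(d),"yaw",np.arctan2(-d[0],d[1]),"mid",(A+B)/2)
E
```

```text
[0.5259 0.0135 0.    ] [0.4727 0.2319 0.    ] len 0.22482312243478347 yaw 0.2391844443437534 mid [0.4993 0.1227 0.    ]
[0.5079 0.076  0.035 ] [0.4876 0.1666 0.035 ] len 0.09283895130008232 yaw 0.2215056651361073 mid [0.4977 0.1213 0.035 ]
[0.5098 0.0763 0.055 ] [0.4884 0.1673 0.055 ] len 0.09351447945136027 yaw 0.2310065677230337 mid [0.4991 0.1218 0.055 ]
```

>>> servo_tool(
  targets=[
    [-0.001,0.005,-0.05,0,0,-0.006,-1],
    [-0.001,0.005,-0.05,0,0,-0.006,-1],
    [-0.001,0.005,-0.05,0,0,-0.006,-1],
    [-0.001,0.004,-0.04,0,0,-0.006,-1],
    [0,0,-0.03,0,0,0,-1],
    [0,0,0,0,0,0,-1],
  ],
)

```text
time: 2.45
tool_pos: [0.4695, -0.1244, 0.0204]
tool_rot: [3.14, 0.003, 2.879]
contact_force: [-0.0, 0.1, 0.8]
opening: 0.0919
```

>>> servo_tool(
  targets=[
    [0.001,-0.0115,-0.01,0,0,-0.008,-1],
    [0,0,-0.004,0,0,0,-1],
    [0,0,0,0,0,0,-1],
  ],
)

```text
time: 2.82
tool_pos: [0.4726, -0.1366, 0.0086]
tool_rot: [3.141, 0.008, 2.871]
contact_force: [-0.4, -0.0, -0.2]
opening: 0.0919
```

>>> servo_tool(
  newtons=50,
  targets=[
    [-0.001,0,-0.003,0,-0.004,0,-1],
    [0,0,0,0,0,0,1],
    [0,0,0,0,0,0,1],
    [0,0,0,0,0,0,1],
    [0,0,0,0,0,0,1],
    [0,0,0,0,0,0,1],
    [0,0,0,0,0,0,1],
  ],
)

```text
time: 3.7
tool_pos: [0.4722, -0.1369, 0.0066]
tool_rot: [3.14, 0.015, 2.871]
contact_force: [0.2, 0.3, 0.0]
opening: 0.0366
```

>>> servo_tool(
  targets=[
    [0,0,0,0,0,0,1],
    [0,0,0,0,0,0,1],
    [0,0,0,0,0,0,1],
  ],
)

```text
time: 4.08
tool_pos: [0.4722, -0.1369, 0.0066]
tool_rot: [3.14, 0.015, 2.871]
contact_force: [-0.0, 0.0, -0.1]
opening: 0.0236
```

>>> servo_tool(
  targets=[
    [0,0,0.025,0,0,0,1],
    [-0.025,0,0.01,0,0,0.05,1],
    [-0.025,0.01,0,0,0,0.1,1],
    [-0.02,0.03,0,0,0,0.1,1],
    [-0.01,0.04,0,0,0,0.1,1],
    [0,0.04,0,0,0,0.1,1],
    [0,0.04,0,0,0,0.05,1],
    [0,0.025,0,0,0,0,1],
    [0,0,0,0,0,0,1],
  ],
)

```text
time: 5.2
tool_pos: [0.389, 0.0524, 0.0424]
tool_rot: [3.141, 0.015, -2.897]
contact_force: [-0.0, 0.6, -1.6]
opening: 0.0235
```

>>> servo_tool(
  targets=[
    [0.003,0.008,-0.003,0,0,-0.009,1],
    [0,0,0,0,0,0,1],
  ],
)

```text
time: 5.45
tool_pos: [0.3925, 0.0599, 0.0392]
tool_rot: [3.141, 0.016, -2.908]
contact_force: [-0.0, 0.3, -0.7]
opening: 0.0233
```

```bash
python3 - <<'E'
from h import *
np.set_printoptions(precision=4,suppress=True)
P=pose();print(P);im=robot.read_camera("wrist");np.save("w2.npy",np.array(P))
d=np.array([np.cos(P[1][2]+np.pi),np.sin(P[1][2]+np.pi),0])
print("tip pred",P[0]+.0995*d+[0,0,.0054],proj("wrist",P[0]+.0995*d+[0,0,.0054],P))
cv2.imwrite("pics/w2.png",im)
E
```

```text
(array([0.3925, 0.0599, 0.0392]), array([ 3.1412,  0.0157, -2.9078]))
tip pred [0.4893 0.0829 0.0446] [277.0442 393.9054]
```

View pics/w2.png

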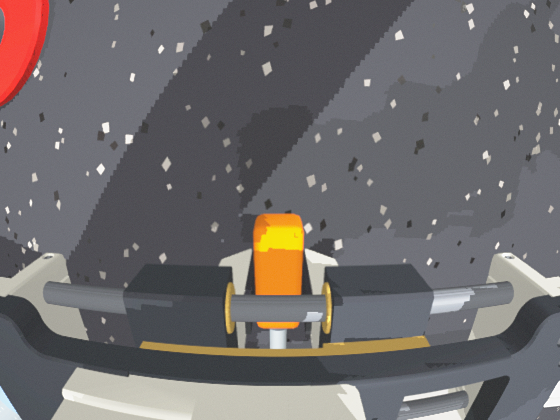

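>>> servo_tool(
  targets=[
    [0.0078,0.0019,0,0,0,0,1],
    [0.0078,0.0019,0,0,0,0,1],
    [0.006,0.0015,0,0,0,0,1],
    [0,0,0,0,0,0,1],
  ],
)

```text
time: 6.0
tool_pos: [0.4164, 0.064, 0.0393]
tool_rot: [3.142, 0.016, -2.91]
contact_force: [0.8, 0.4, -1.3]
opening: 0.0234
```

>>> servo_tool(
  targets=[
    [0.002,0.0005,0,0,0,0,1],
    [0.002,0.0005,0,0,0,0,1],
    [0.0015,0.0004,0,0,0,0,1],
  ],
)

```text
time: 6.38
tool_pos: [0.4188, 0.0653, 0.0386]
tool_rot: [3.14, 0.009, -2.91]
contact_force: [-5.1, -1.9, 1.9]
opening: 0.0234
```

>>> servo_tool(
  targets=[
    [0.0002,0.0041,0,0,0,0,1],
    [0.0002,0.0041,0,0,0,0,1],
    [0.0002,0.0041,0,0,0,0,1],
    [0.0002,0.0041,0,0,0,0,1],
    [0.0002,0.0041,0,0,0,0,1],
    [0.0002,0.0041,0,0,0,0,1],
  ],
)

```text
time: 7.12
tool_pos: [0.413, 0.0892, 0.0369]
tool_rot: [3.139, -0.006, -2.912]
contact_force: [-3.7, -4.1, 0.5]
opening: 0.0241
```

```bash
cat > t.py <<'E'
from h import *
np.set_printoptions(precision=4,suppress=True)
s=robot.observe();p,r=np.array(s['tool_pos']),s['tool_rot'];y=r[2]+np.pi
t=p+.0995*np.array([np.cos(y),np.sin(y),0])-[.499,.122,0];c,d=.9725,.2329;F=s['contact_force']
print("tip xc,yc mm",1e3*(c*t[0]+d*t[1]),1e3*(c*t[1]-d*t[0]),"z",p[2]+.0054,"F xc,yc",c*F[0]+d*F[1],c*F[1]-d*F[0],r)
E
python3 t.py
```

```text
tip xc,yc mm 8.253608289369135 -12.402296653624907 z 0.04228450813050409 F xc,yc -4.592700553824405 -3.094463897488488 [ 3.1391 -0.006  -2.9122]
```

>>> servo_tool(
  targets=[
    [0.0002,0.0041,0.0006,0,0,0,1],
    [0.0002,0.0041,0.0006,0,0,0,1],
    [0.0002,0.0041,0.0006,0,0,0,1],
    [0.0002,0.0041,0.0006,0,0,0,1],
  ],
)

```text
time: 7.62
tool_pos: [0.4091, 0.1055, 0.038]
tool_rot: [3.138, -0.016, -2.913]
contact_force: [-3.8, -3.1, -0.9]
opening: 0.0236
```

```bash
python3 t.py
```

```text
tip xc,yc mm 8.240397477145596 4.2393535513279765 z 0.04342730056975341 F xc,yc -4.427680264224795 -2.0858175928468152 [ 3.1384 -0.0165 -2.913 ]
```

>>> servo_tool(
  targets=[
    [0.0001,0.0041,0.0015,0.002,-0.008,0,1],
    [0.0002,0.0041,0.0015,0.002,-0.008,0,1],
    [0.0002,0.0041,0.001,0.002,-0.007,0,1],
  ],
)

```text
time: 8.0
tool_pos: [0.4063, 0.1179, 0.0411]
tool_rot: [3.137, 0.001, -2.913]
contact_force: [-4.7, -4.3, -1.9]
opening: 0.0233
```

```bash
python3 t.py
```

```text
tip xc,yc mm 8.373417244160269 16.959115976346762 z 0.04651873018255919 F xc,yc -5.533904380181755 -3.0510435291746747 [ 3.1372  0.001  -2.9132]
```

>>> servo_tool(
  targets=[
    [0.0005,0.0033,0.0003,0.001,-0.004,0,1],
    [0.0005,0.0033,0.0003,0.001,-0.004,0,1],
    [0.0005,0.0033,0.0003,0.001,-0.004,0,1],
    [0.0005,0.0033,0.0003,0.001,-0.004,0,1],
  ],
)

```text
time: 8.5
tool_pos: [0.4101, 0.1329, 0.0431]
tool_rot: [3.137, 0.024, -2.912]
contact_force: [-0.4, 0.1, -1.3]
opening: 0.0239
```

```bash
python3 t.py
```

```text
tip xc,yc mm 15.626355923717576 30.713129592412937 z 0.04852966593589357 F xc,yc -0.3810331179024176 0.1556473627577324 [ 3.1367  0.0236 -2.9125]
```

>>> servo_tool(
  targets=[
    [0.0029,0.0007,-0.0015,0,0,0,1],
    [0.0029,0.0007,-0.001,0,0,0,1],
    [0.0029,0.0007,0,0,0,0,1],
    [0.0029,0.0007,0,0,0,0,1],
    [0.0029,0.0007,0,0,0,0,1],
  ],
)

```text
time: 9.12
tool_pos: [0.4213, 0.1359, 0.0396]
tool_rot: [3.136, 0.014, -2.912]
contact_force: [-4.9, -1.7, 3.1]
opening: 0.0234
```

```bash
python3 t.py
```

```text
tip xc,yc mm 27.211178577335417 31.099603159946593 z 0.044958291475631865 F xc,yc -5.115918756937991 -0.4741306796084581 [ 3.1362  0.0143 -2.9121]
```

>>> servo_tool(
  targets=[
    [0.003,0.0007,0,0,0,0,1],
    [0.001,0.0002,0,0,0,0,1],
    [-0.01,-0.0024,0,0,0,0,1],
    [-0.012,-0.0029,0,0,0,0,1],
    [-0.012,-0.0029,0,0,0,0,1],
    [-0.01,-0.0024,0,0,0,0,1],
    [0,0,0,0,0,0,1],
  ],
)

```text
time: 10.0
tool_pos: [0.3773, 0.125, 0.0391]
tool_rot: [3.136, 0.011, -2.913]
contact_force: [-0.4, 0.3, -0.9]
opening: 0.0233
```

```bash
python3 - <<'E'
from h import *
exec(open('t.py').read())
cv2.imwrite("pics/s3.png",robot.read_camera("scene"))
E
```

```text
tip xc,yc mm -18.13713366161038 30.655475411441248 z 0.044470626135217364 F xc,yc -0.3054917605731371 0.4115160049598585 [ 3.136   0.0114 -2.9129]
```

View pics/s3.png

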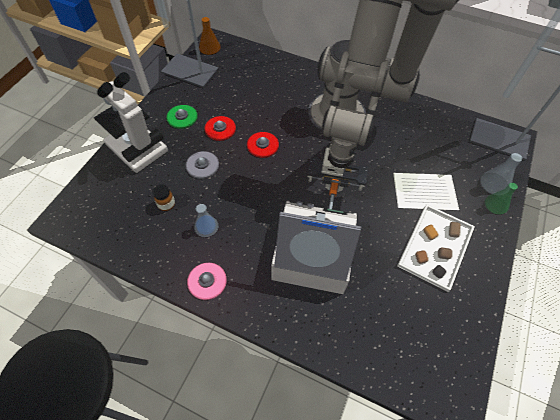

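>>> servo_tool(
  targets=[
    [-0.004,-0.02,0,0,0,0,1],
    [0,-0.045,0,0,0,0,1],
    [0,-0.05,0,0,0,0,1],
    [0.01,-0.05,0,0,0,0,1],
    [0.015,-0.04,0,0,0,0,1],
    [0.015,-0.015,-0.01,0,0,0,1],
    [0,0,-0.015,0,0,0,1],
    [0,0,0,0,0,0,1],
  ],
)

```text
time: 11.05
tool_pos: [0.4215, -0.1045, 0.0151]
tool_rot: [-3.141, 0.024, -2.912]
contact_force: [0.0, 1.6, -0.6]
opening: 0.0234
```

>>> servo_tool(
  targets=[
    [0,0,-0.005,-0.002,0.01,0,1],
    [0,0,-0.003,0,0,0,1],
    [0,0,-0.001,0,0,0,1],
  ],
)

```text
time: 11.42
tool_pos: [0.4224, -0.1043, 0.0066]
tool_rot: [-3.14, 0.015, -2.911]
contact_force: [-2.9, -1.6, 9.3]
opening: 0.0236
```

Contact with the bench; open and lift.

>>> servo_tool(
  targets=[
    [0,0,0.0005,0,0,0,-1],
    [0,0,0,0,0,0,-1],
    [0,0,0,0,0,0,-1],
    [0,0,0.0,0,0,0,-1],
    [0,0,0.02,0,0,0,-1],
    [0,0,0.05,0,0,0,-1],
    [0,0,0.06,0,0,0,-1],
    [0,0,0.06,0,0,0,-1],
    [0.0,0.01,0.06,0,0,0,-1],
    [0.02,0.05,0.04,0,0,0,-1],
    [0.02,0.05,0.03,0,0,0,-1],
    [0,0,0,0,0,0,-1],
  ],
)

```text
time: 12.92
tool_pos: [0.4589, 0.0053, 0.3351]
tool_rot: [-3.141, 0.018, -2.914]
contact_force: [0.9, 0.4, -0.5]
opening: 0.0918
```

>>> servo_tool(
  targets=[
    [0.04,0.035,0,-0.004,0.017,0,-1],
    [0.04,0.035,-0.01,0,0,0,-1],
    [0.04,0.035,-0.01,0,0,0,-1],
    [0.035,0.03,-0.01,0,0,0,-1],
    [0,0,0,0,0,0,-1],
    [0,0,0,0,0,0,-1],
  ],
)

```text
time: 13.68
tool_pos: [0.6157, 0.1388, 0.2978]
tool_rot: [-3.138, -0.011, -2.918]
contact_force: [-0.2, -0.2, 0.6]
opening: 0.0922
```

```bash
python3 - <<'E'
from h import *
np.set_printoptions(precision=4,suppress=True)
P=pose();print(P);im=robot.read_camera("wrist");np.save("w4.npy",np.array(P))
cv2.imwrite("pics/w4.png",im);print(proj("wrist",[.6254,.1523,.114],P))
E
```

```text
(array([0.6157, 0.1388, 0.2978]), array([-3.1383, -0.0105, -2.9175]))
[288.0354 201.8538]
```

View pics/w4.png

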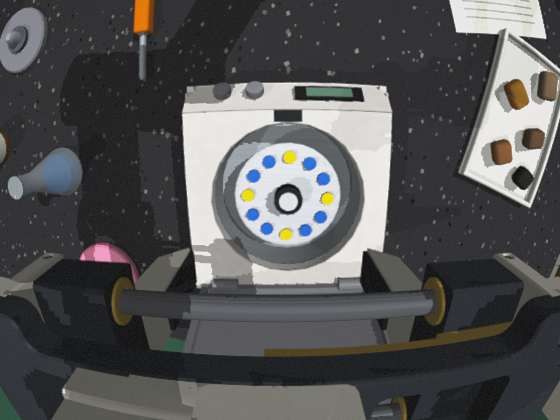

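```bash
python3 - <<'E'
from h import *
np.set_printoptions(precision=4,suppress=True)
P=np.load("w4.npy");im=cv2.imread("pics/w4.png");h=cv2.cvtColor(im,cv2.COLOR_BGR2HSV)
m=cv2.inRange(h[175:225,263:313],(0,0,0),(180,255,70))
c=max(cv2.findContours(m,0,2)[0],key=cv2.contourArea)
(u,v),r=cv2.minEnclosingCircle(c);u+=263;v+=175;print(u,v,r,plane("wrist",u,v,.114,P),plane("wrist",u,v,.105,P))
for nm,lo,hi in(("y",(20,120,120),(35,255,255)),("b",(100,150,100),(125,255,255))):
    m=cv2.inRange(h,lo,hi);m[:140]=0;m[250:]=0;m[:,:230]=0;m[:,345:]=0
    pts=[plane("wrist",*(cv2.minEnclosingCircle(c)[0]),.095,P)[:2] for c in cv2.findContours(m,0,2)[0] if cv2.contourArea(c)>20]
    print(nm,len(pts),np.mean(pts,0))
m=cv2.inRange(h[0:60,0:60],(0,0,110),(180,60,255));c=max(cv2.findContours(m,0,2)[0],key=cv2.contourArea)
X=np.array([plane("wrist",*q[0],.02,P)[:2] for q in cv2.convexHull(c)],np.float32);print("stand",cv2.fitEllipse(X),cv2.minEnclosingCircle(X))
E
```

```text
287.4159297943115 198.69026565551758 14.775525093078613 [0.6221 0.1508 0.114 ] [0.6243 0.1516 0.105 ]
y 4 [0.6243 0.1518]
b 8 [0.6243 0.1518]
stand ((0.4667354226112366, -0.3426598608493805), (0.11431076377630234, 0.11656766384840012), 10.609359741210938) ((0.46693381667137146, -0.3427221179008484), 0.058387041091918945)
```

>>> servo_tool(
  targets=[
    [0.004,0.006,-0.03,0.002,-0.01,0.01,-1],
    [0.004,0.006,-0.05,0,0,0,-1],
    [0,0,-0.04,0,0,0,-1],
    [0,0,-0.03,0,0,0,-1],
    [0,0,0,0,0,0,-1],
  ],
)

```text
time: 14.35
tool_pos: [0.6214, 0.1446, 0.1497]
tool_rot: [-3.136, 0.007, -2.914]
contact_force: [0.9, -0.3, 0.5]
opening: 0.0916
```

>>> servo_tool(
  targets=[
    [0.003,0.0072,-0.02,0.004,0.008,0,-1],
    [0,0,-0.018,0,0,0,-1],
    [0,0,-0.01,0,0,0,-1],
    [0,0,0,0,0,0,-1],
  ],
)

```text
time: 14.85
tool_pos: [0.6271, 0.1518, 0.1046]
tool_rot: [3.141, 0.008, -2.916]
contact_force: [0.7, 0.2, 0.8]
opening: 0.092
```

>>> servo_tool(
  newtons=40,
  targets=[
    [-0.003,0,-0.005,0,0.006,0,-1],
    [0,0,0,0,0,0,1],
    [0,0,0,0,0,0,1],
    [0,0,0,0,0,0,1],
    [0,0,0,0,0,0,1],
    [0,0,0,0,0,0,1],
    [0,0,0,0,0,0,1],
    [0,0,0,0,0,0,1],
  ],
)

```text
time: 15.85
tool_pos: [0.6251, 0.152, 0.1016]
tool_rot: [3.14, 0.006, -2.915]
contact_force: [0.5, -0.1, 0.2]
opening: 0.0311
```

>>> servo_tool(
  newtons=50,
  targets=[
    [0,0,0,0,0,0,1],
    [0,0,0.005,0,0,0,1],
    [0,0,0.01,0,0,0,1],
    [0,0,0.015,0,0,0,1],
    [0,0,0.02,0,0,0,1],
    [0,0,0.025,0,0,0,1],
    [0,0,0.025,0,0,0,1],
    [0,0,0.02,0,0,0,1],
    [0,0,0.01,0,0,0,1],
    [0,0,0,0,0,0,1],
  ],
)

```text
time: 17.1
tool_pos: [0.6235, 0.152, 0.24]
tool_rot: [3.14, 0.005, -2.915]
contact_force: [-0.3, -1.2, -4.0]
opening: 0.0306
```

>>> servo_tool(
  targets=[
    [-0.005,-0.015,0,0,0,0,1],
    [-0.01,-0.03,0,0,0,0,1],
    [-0.014,-0.04,0,0,0,0,1],
    [-0.017,-0.045,0,0,0,0,1],
    [-0.017,-0.045,0,0,0,0,1],
    [-0.017,-0.045,0,0,0,0,1],
    [-0.015,-0.04,0,0,0,0,1],
    [-0.01,-0.03,0,0,0,0,1],
    [-0.005,-0.015,0,0,0,0,1],
    [0,0,0,0,0,0,1],
    [0,0,0,0,0,0,1],
  ],
)

```text
time: 18.48
tool_pos: [0.5, -0.1663, 0.2307]
tool_rot: [3.135, -0.011, -2.917]
contact_force: [0.2, -0.1, -4.1]
opening: 0.0308
```

```bash
python3 - <<'E'
from h import *
np.set_printoptions(precision=4,suppress=True)
P=pose();print(P,robot.observe()['contact_force']);im=robot.read_camera("wrist");np.save("w5.npy",np.array(P))
cv2.imwrite("pics/w5.png",im)
E
```

```text
(array([ 0.5   , -0.1663,  0.2307]), array([ 3.1353, -0.0111, -2.9173])) [ 0.212  -0.1009 -4.0751]
```

View pics/w5.png

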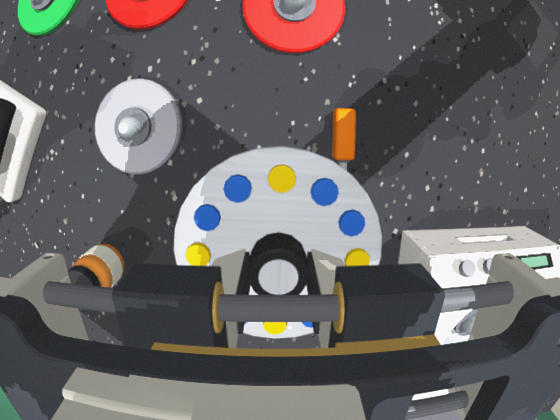

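```bash
cat > r.py <<'E'
from h import *
from scipy.optimize import least_squares
np.set_printoptions(precision=4,suppress=True)
def circ(X):
    f=lambda p:np.hypot(X[:,0]-p[0],X[:,1]-p[1])-p[2]
    r=least_squares(f,[*X.mean(0),.06],loss='soft_l1',f_scale=.001);return r.x,np.abs(f(r.x)).mean()
def caps(im,P):
    h=cv2.cvtColor(im,cv2.COLOR_BGR2HSV);z=P[0][2]-.0066;pts=[]
    for lo,hi in(((22,120,120),(35,255,255)),((100,150,90),(125,255,255))):
        m=cv2.inRange(h,lo,hi);m[:140]=0;m[250:]=0;m[:,:180]=0;m[:,375:]=0
        pts+=[plane("wrist",*(cv2.minEnclosingCircle(c)[0]),z,P)[:2] for c in cv2.findContours(m,0,2)[0] if 200<cv2.contourArea(c)]
    return np.array(pts)
E
python3 - <<'E'
from r import *
P=np.load("w5.npy");im=cv2.imread("pics/w5.png");h=cv2.cvtColor(im,cv2.COLOR_BGR2HSV)
m=cv2.inRange(h[70:182,85:190],(0,0,140),(180,60,255));m=cv2.morphologyEx(m,2,np.ones((3,3),np.uint8))
c=cv2.convexHull(max(cv2.findContours(m,0,2)[0],key=cv2.contourArea))+[85,70]
for z in(.015,.02):print("stand",circ(np.array([plane("wrist",*q[0],z,P)[:2] for q in c])))
print("tip",plane("wrist",127,126,.042,P))
C=caps(im,P);print(len(C),"rotor caps",circ(C))
g=cv2.inRange(h,(0,0,150),(180,60,255));g[:140]=0;g[250:]=0;g[:,:165]=0;g[:,395:]=0
c=cv2.convexHull(max(cv2.findContours(g,0,2)[0],key=cv2.contourArea));c=c[(c[:,0,1]<235)]
print("rim",circ(np.array([plane("wrist",*q[0],P[0][2]-.0116,P)[:2] for q in c])))
E
```

```text
stand (array([ 0.4637, -0.3524,  0.0584]), np.float64(0.0009664161389859874))
stand (array([ 0.4632, -0.3502,  0.0576]), np.float64(0.0009536070059435641))
tip [ 0.463  -0.3486  0.042 ]
5 rotor caps (array([ 0.4985, -0.1662,  0.0456]), np.float64(4.3829640652909287e-05))
rim (array([ 0.4979, -0.1664,  0.0613]), np.float64(0.0003374928792798864))
```

>>> servo_tool(
  targets=[
    [-0.004,-0.015,0,-0.001,-0.009,0,1],
    [-0.007,-0.035,0,0,-0.009,0,1],
    [-0.008,-0.045,0,0,0,0,1],
    [-0.008,-0.04,0,0,0,0,1],
    [-0.006,-0.025,-0.01,0,0,0,1],
    [0,-0.01,-0.02,0,0,0,1],
    [0,0,-0.03,0,0,0,1],
    [0,0,-0.025,0,0,0,1],
    [0,0,-0.01,0,0,0,1],
    [0,0,0,0,0,0,1],
  ],
)

```text
time: 19.77
tool_pos: [0.466, -0.3434, 0.1338]
tool_rot: [-3.137, 0.01, -2.907]
contact_force: [-0.6, 0.0, -3.7]
opening: 0.0308
```

>>> servo_tool(
  targets=[
    [-0.001,-0.0055,-0.015,0.005,0.005,0,1],
    [0,0,-0.012,0,0,0,1],
    [0,0,-0.003,0,0,0,1],
    [0,0,0,0,0,0,1],
  ],
)

```text
time: 20.27
tool_pos: [0.466, -0.3502, 0.1037]
tool_rot: [-3.14, 0.008, -2.906]
contact_force: [-0.3, -0.6, -4.2]
opening: 0.0308
```

```bash
python3 - <<'E'
from r import *
P=pose();print(P,robot.observe()['contact_force']);im=robot.read_camera("wrist");cv2.imwrite("pics/w6.png",im)
C=caps(im,P);print(len(C),circ(C))
s=robot.read_camera("side");cv2.imwrite("pics/s6.png",cv2.resize(s[230:370,210:400],None,fx=4,fy=4,interpolation=cv2.INTER_CUBIC))
E
```

```text
(array([ 0.466 , -0.3502,  0.1037]), array([-3.1399,  0.0079, -2.9064])) [-0.2769 -0.558  -4.1773]
5 (array([ 0.4642, -0.3502,  0.0454]), np.float64(2.7217555529597537e-05))
```

View pics/s6.png

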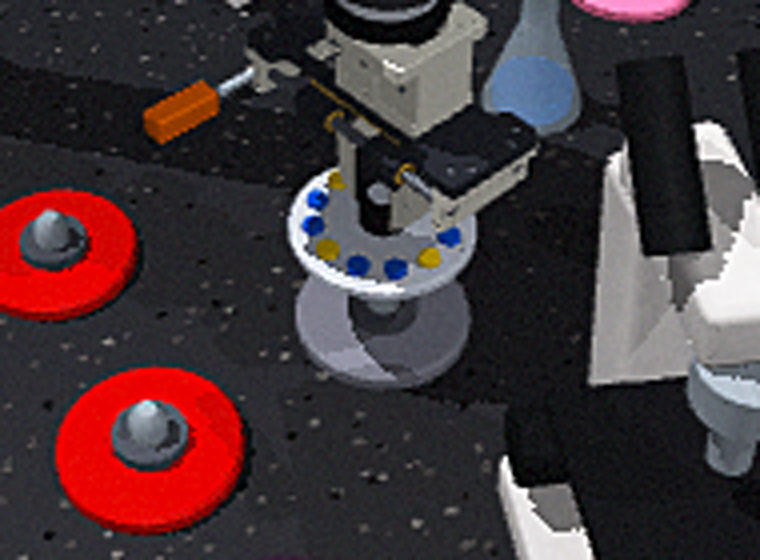

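>>> servo_tool(
  targets=[
    [0,0,-0.005,0,0,0,1],
    [0,0,-0.005,0,0,0,1],
    [0,0,-0.004,0,0,0,1],
    [0,0,-0.003,0,0,0,1],
  ],
)

```text
time: 20.88
tool_pos: [0.4665, -0.3504, 0.0868]
tool_rot: [-3.138, 0.009, -2.906]
contact_force: [-0.2, -0.9, -3.9]
opening: 0.0306
```

>>> servo_tool(
  targets=[
    [0,0,-0.004,0,0,0,1],
    [0,0,-0.004,0,0,0,1],
    [0,0,-0.003,0,0,0,1],
  ],
)

```text
time: 21.25
tool_pos: [0.4666, -0.351, 0.0753]
tool_rot: [-3.137, 0.009, -2.906]
contact_force: [0.2, -0.4, -3.5]
opening: 0.0305
```

>>> servo_tool(
  targets=[
    [0,0,-0.003,0,0,0,1],
    [0,0,-0.002,0,0,0,1],
    [0,0,-0.001,0,0,0,1],
  ],
)

```text
time: 21.62
tool_pos: [0.4667, -0.3513, 0.0696]
tool_rot: [-3.136, 0.01, -2.906]
contact_force: [-2.4, -0.2, 7.2]
opening: 0.0307
```

>>> servo_tool(
  targets=[
    [0,0,0,0,0,0,-1],
    [0,0,0,0,0,0,-1],
    [0,0,0,0,0,0,-1],
    [0,0,0,0,0,0,-1],
    [0,0,0,0,0,0,-1],
    [0,0,0.02,0,0,0,-1],
    [0,0,0.04,0,0,0,-1],
    [0,0,0.05,0,0,0,-1],
    [0,0,0.05,0,0,0,-1],
    [0,0.02,0.03,0,0,0,-1],
    [0,0,0,0,0,0,-1],
  ],
)

```text
time: 23.0
tool_pos: [0.4664, -0.3301, 0.2653]
tool_rot: [-3.136, 0.011, -2.906]
contact_force: [0.1, -0.8, -1.0]
opening: 0.0915
```

```bash
python3 - <<'E'
from r import *
P=pose();print(P,robot.observe()['contact_force']);im=robot.read_camera("wrist")
h=cv2.cvtColor(im,cv2.COLOR_BGR2HSV);pts=[]
for lo,hi in(((22,120,120),(35,255,255)),((100,150,90),(125,255,255))):
    m=cv2.inRange(h,lo,hi);pts+=[plane("wrist",*cv2.minEnclosingCircle(c)[0],.063,P)[:2] for c in cv2.findContours(m,0,2)[0] if cv2.contourArea(c)>20]
pts=np.array([p for p in pts if np.hypot(*(p-[.4642,-.3502]))<.06]);print(len(pts),circ(pts))
s=robot.read_camera("side");sc=robot.read_camera("scene")
cv2.imwrite("pics/fin.png",np.hstack([cv2.resize(sc[110:320,140:460],(400,262)),cv2.resize(s[120:382,100:500],(400,262))]))
E
```

```text
(array([ 0.4664, -0.3301,  0.2653]), array([-3.1362,  0.0106, -2.9065])) [ 0.0542 -0.8101 -0.9787]
12 (array([ 0.4655, -0.3514,  0.0458]), np.float64(8.581987387192593e-05))
```

View pics/fin.png

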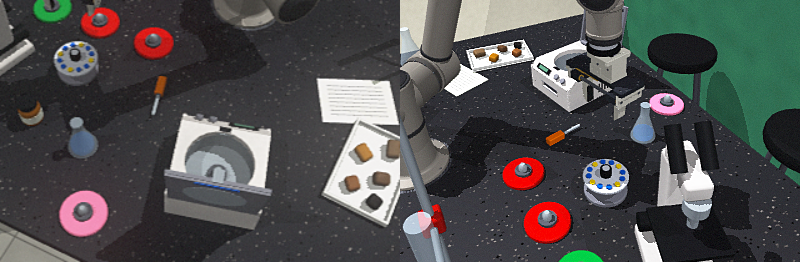

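```bash
python3 -c "
from cell import robot
print(robot.hand_in(), robot.observe()['time'])"
```

```text
the job is handed in; nothing more can be done
the job is handed in; nothing more can be done
```

I handed the job in at about 23 s of the 64 s limit; the interface gave no verdict.

- **Release:** I felt along the lock plate with the rod tip and found the opening about 31 mm to the +y side of the slot's middle. I pressed the plunger in by roughly 9 mm, by my estimate. The lid sprang up, and I laid the rod flat on the bench clear of the centrifuge.
- **Rotor:** I lifted it out by the knob and lowered it onto the grey stand. It made contact at the height worked out for fully home, with an upward push of about 11 N. I then let go and moved the gripper clear.
- **Last checks:** The final scene and side pictures show the rotor level on the stand, the lid upright, and the rod flat and outside the centrifuge. The flask, jar and tray look unmoved by eye; I did not measure them. The wrist view puts the rotor's axis at (0.4655, -0.3514) m. That is about 2 mm from my stand estimates, which themselves disagreed by several mm: x 0.463 to 0.467 m, y -0.343 to -0.352 m. The plunger's return was not seen directly.

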